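# Set the stones under the strongest lens of a turret inspection stand

### The arm

A 7-joint arm with a two-finger parallel gripper is mounted at the origin on a cart in front of the work surface, level with it; the furniture and walls round the work are solid. World frame = base frame: x ahead of the robot, y to its left, z up, the work surface at z = 0. Lengths are in mm, angles in rad, forces in N, time in s.
With the tool pointing down it reaches from about 400 to 875 mm from the base axis. Payload 4.4 kg.
Tool frame: the origin (TCP) lies at the very end of the fingers, on their centre line; the grasp point (between the pads) lies 19 mm behind it; z points along the fingers, y is the direction in which the jaws open and shut (so a half turn about z gives the same grasp; the last joint's range is limited). The gripper opens to 85 mm and grips with 20 to 120 N. Pads are 22 mm wide; open, the fingers measure 114 mm over their backs; the gripper's body (76 mm by 85 mm) begins 54 mm behind the grasp point. The pads swing forward as they close: fully open they stand 13 mm farther back than shut.
Start: joints at [-0.066, 0.628, 0.038, 1.517, -0.027, 0.996, -0.02], TCP at [650.014, 0.027, 231.313] pointing down, gripper open.
Joint ranges: [-3.06, 3.06], [-0.37, 2.12], [-1.25, 1.32], [0.18, 2.47], [-1.1, 4.24], [0.23, 1.98], [-2.94, 2.94]. Speed limits (rad/s): [2.57, 2.57, 3.14, 3.14, 3.14, 3.14, 3.14].

### API

Orientations are given as [roll, pitch, yaw] about the fixed x, y, z axes, in that order (R = Rz(yaw) Ry(pitch) Rx(roll)).
In Python, from cell import ctrl gives the robot as it stands.
- The arm moves only by the shell command python3 -m crank 'ROWS' [OPENING]. ROWS is JSON, a list that holds one entry, the list of rows, each a list of 6 numbers: the shift along the tool's x, y, z in units of 30 mm (1.0 is 30 mm), then the turn, a rotation vector about the tool's x, y, z in units of 6 degrees (1.0 is 6 degrees). In form: [[[tx, ty, tz, rx, ry, rz], ...]]. A call has 1 to 12 rows; each row shifts and turns the pose as measured when the row begins, along the tool's axes as they then stand; what a row does not reach is not made up. A row lasts 1/12 s, in which the tool goes at most 41.7 mm and 7.16 degrees, less where a joint would pass 70% of its speed; a pose out of reach is approached as far as the arm can. A call is refused whole if a number of a shift passes 1 or a number of a turn 1, either way. A call with a gripper value outside its range is refused whole. OPENING is the gripper command: -1 is fully open, 1 is shut, values between are in proportion, set as the call begins (- or left out, the last holds). The fingers move at their own pace and stop on an object; the grip force is fixed at half the most. Time passes only in rows, so rows that do not move let the fingers close. It gives the time, the measured TCP pose, the force and the opening at its end, in the units of the state.
- ctrl.read_state(): the state, without advancing time (a new reading comes with each control period).
- ctrl.get_image(name): name is "scene" or "side" or "wrist"; returns a dict with "color" (480x640x3 uint8, red, green, blue), "depth" (480x640 float32, mm along the optical axis (not along the pixel's ray), 0 where there is no reading), "camera_matrix" (3x3 intrinsics, pixels), "R" (3x3) and "t" (3): a world point X has camera coordinates R X + t. Camera axes: x right, y down, z forward; pixel columns grow to the right and rows downward; lengths in mm; the calibration is good to about 2 mm. A picture is of the moment at which its call begins.
- ctrl.finish_job(): hands the job in, once; it reports no verdict.
Trained networks look in a picture, given as the dict that the camera call returned (one of the last four; its "shot" number tells which), for a name from the list of things; names that differ only in an ending like _2 or _b are one class to them, and where a whole thing is asked for, a point or a joint stands for the part that bears it (a point fixed in the world has none). Each returns a list of dicts, best first, with "conf" (0 to 1); they miss things now and then, are a little off and sometimes report something else, mostly with a low value. They report only what shows in the picture. A call takes as long as a camera call. They do not tell look-alikes from the thing itself.
- ctrl.search_frame(query, picture): "extent" ([centre column, centre row, width, height] in pixels, round what is visible of it).
The state is a dict: "clock": time; "qpos": joint angles; "qd": joint speeds; "tau": joint torques, N m; "eef_pos": TCP position; "tool_rot": TCP orientation; "force": force on the tool from outside, world axes, zero at the start; "torque": the same for the moment, N m; "width": finger opening in mm.
Only numpy, scipy, OpenCV 4.12 (cv2) and the standard library are available. Lean on these libraries where they do the work, as an engineer would, in place of code of your own. Each camera call takes 0.05 s, during which the arm holds its last target. There are 200 camera calls.

### The job

Set the stones up for inspection under the strongest lens of the lens stand: push the slide that carries the dish of stones fully home against its end stop by its upright end plate, and push the turret round by its tabs until the smallest of the four lenses has clicked in over the dish. Just push with the fingertips: the dish must ride along on its slide without being touched or lifted, and the things lying round the stand must stay where they are.

Things in the scene. Friction and masses are not known exactly. Their poses are not given: they have to be found in the camera images.
- lens_stand: inspection stand, screwed down: grey base 146 x 164 x 14 mm with a slide on rails and, on a short pillar, a level round aluminium lens turret (140 mm across, face 71 mm above the bench). Origin on the bench directly under the viewing position; +x points to the pillar, whose axis is at x = 46 mm, y = 0; +y is the way the slide is pushed home; z up
- turret (a joint): angle of the turret about its upright axis, rad, counter-clockwise from above, endless both ways (6.283 more is the same place). At 0 the smallest lens is at the viewing position. A spring plunger clicks in at each quarter turn: it pulls in from within about 0.25 rad, springs back between 0.3 and 0.6 rad (2 to 3 N at a tab), and elsewhere turns lightly and stays. Starts anywhere from 0.9 to 5.4
- turret_axis (a point): point on the turret's axis of rotation at the height of the disc's upper face, 71 mm above the bench. Nothing but the tabs stands more than 5 mm above that face (a low hub cap, 13 mm in radius, and the lens rims, 3 mm high)
- small_lens (a point): centre of the smallest lens (glass 18 mm across in a dark rim of 24 mm, 46 mm from the turret's axis, at the height of the disc's upper face); four small dark pips lie between it and the hub. The other three lenses follow counter-clockwise at quarter turns: 27, 34 and 42 mm across, with three, two and one pips
- view_point (a point): the viewing position: fixed point of the stand, 20 mm above the bench, straight under where the lens in use stands and where the middle of the dish lies when the slide is home
- tab_1 (a point): top edge, mid-length, of the upright finger tab between the second largest and the largest lens: steel plate on edge at the turret's rim, 24 mm long radially (middle 70 mm from the axis), 6 mm thick along the rim, standing 22 mm above the disc's face (this point is 93 mm above the bench). Push either broad face along the rim. At turret = 0 it stands 45 degrees counter-clockwise from the stand's +x
- tab_2 (a point): top edge, mid-length, of the upright finger tab between the largest and the smallest lens: steel plate on edge at the turret's rim, 24 mm long radially (middle 70 mm from the axis), 6 mm thick along the rim, standing 22 mm above the disc's face (this point is 93 mm above the bench). Push either broad face along the rim. At turret = 0 it stands 135 degrees counter-clockwise from the stand's +x
- tab_3 (a point): top edge, mid-length, of the upright finger tab between the smallest and the second smallest lens: steel plate on edge at the turret's rim, 24 mm long radially (middle 70 mm from the axis), 6 mm thick along the rim, standing 22 mm above the disc's face (this point is 93 mm above the bench). Push either broad face along the rim. At turret = 0 it stands 225 degrees counter-clockwise from the stand's +x
- tab_4 (a point): top edge, mid-length, of the upright finger tab between the two middle lenses: steel plate on edge at the turret's rim, 24 mm long radially (middle 70 mm from the axis), 6 mm thick along the rim, standing 22 mm above the disc's face (this point is 93 mm above the bench). Push either broad face along the rim. At turret = 0 it stands 315 degrees counter-clockwise from the stand's +x
- slide (a joint): travel of the slide along the stand's +y, m: 0 drawn out, 0.050 fully home against the end stop. It starts at 0, slides stiffly (about 1.5 N) and stays where it is left
- slide_tab (a point): top edge, at mid-width, of the outer face of the slide's upright end plate, to be pushed along the stand's +y: dark steel plate 44 mm wide along the stand's x, 6 mm thick, from 20 to 44 mm above the bench (this point: 44 mm). The slide itself lies 15 to 20 mm above the bench and overhangs the base when drawn out
- stone_dish: shallow round dish of cut stones, 52 mm across and 10 mm high, loose in a low round seat (1.5 mm play) on the slide; origin at the centre of its underside, 20 mm above the bench, 94 mm from the outer face of the end plate (which so lies at y = -144 mm of the stand when the slide reads 0)
- tweezers: black tweezers, 15 x 154 x 8 mm, lying loose on the bench in front of the stand; origin at the centre of the underside. To be left alone
- matchbox: matchbox, 36 x 52 x 15 mm, loose on the bench to the left of the stand; origin at the centre of the underside. To be left alone
- brass_weight: small brass weight, 32 mm across and 30 mm high, loose on the bench behind the drawn-out slide; origin at the centre of the underside. To be left alone
- loupe: folding loupe lying open, 55 x 85 x 15 mm, loose on the bench to the left of the stand's front corner; origin at the centre of the underside. To be left alone
Not all that is in view belongs to the job. Leave any black or orange look-alike of the stone_dish alone.

How it is judged:
By the outcome, as a careful person would: the job done as asked, in the order asked, and still so for the second after the job is handed in, with the robot touching nothing.
It also fails if it takes over 72 s, if anything falls off the work surface, if the arm or the gripper's body presses on something with over 40 N, if the wrist force passes 120 N, or if a joint passes its speed limit or range.

## Working session

There is one attempt and no reset: what is moved stays moved. The work goes in short steps, Python scripts to look and compute and a shell command to move; the robot and the scene stay as the last step left them, time stands still between calls to the robot, and variables do not carry over. Pictures are saved under pics/ and viewed, about 8 in all and at most 12, crops included, and the job is handed in when it is done.

```bash
mkdir -p pics
cat > h.py <<'E'
import numpy as np, cv2
from cell import ctrl
def px2w(im,u,v,d=None,z=None):
    K=im["camera_matrix"];R=np.array(im["R"]);t=np.array(im["t"])
    r=np.linalg.inv(K)@np.array([u,v,1.])
    C=-R.T@t
    w=R.T@r
    if z is not None: return C+w*(z-C[2])/w[2]
    if d is None: d=np.median([x for x in im["depth"][int(v)-1:int(v)+2,int(u)-1:int(u)+2].ravel() if x>0] or [0])
    return C+w*d
def w2px(im,X):
    c=np.array(im["R"])@np.array(X,float)+im["t"]; p=im["camera_matrix"]@c; return p[:2]/p[2]
def save(im,n,crop=None,s=1):
    a=im["color"][:,:,::-1]
    if crop: a=a[crop[1]:crop[3],crop[0]:crop[2]]
    if s!=1: a=cv2.resize(a,None,fx=s,fy=s,interpolation=cv2.INTER_CUBIC)
    cv2.imwrite("pics/"+n,a)
E
python3 - <<'E'
from h import *
s=ctrl.read_state();print({k:np.round(v,3) for k,v in s.items()})
for n in ["scene","side","wrist"]:
    im=ctrl.get_image(n);save(im,n+"0.png")
    print(n,np.round(-np.array(im["R"]).T@im["t"]))
    for q in ["lens_stand","turret","small_lens","tab_1","slide_tab","stone_dish","tweezers","matchbox","brass_weight","loupe"]:
        print(q,[(round(x["conf"],2),[round(float(e)) for e in x["extent"]],np.round(px2w(im,*x["extent"][:2])).tolist()) for x in ctrl.search_frame(q,im)][:5])
E
```

```text
{'clock': np.float64(0.0), 'qpos': array([-0.066,  0.629,  0.038,  1.518, -0.027,  0.996, -0.02 ]), 'qd': array([-0.   ,  0.001, -0.001, -0.001,  0.   , -0.   , -0.001]), 'tau': array([-1.0000e-03, -5.6341e+01,  1.2260e+00, -1.9345e+01,  1.1000e-02,
        1.1000e-02, -0.0000e+00]), 'eef_pos': array([6.49361e+02, 3.30000e-02, 2.30383e+02]), 'tool_rot': array([-3.14 , -0.   ,  1.571]), 'force': array([ 0.148, -1.102,  0.357]), 'torque': array([ 0.   ,  0.001, -0.001]), 'width': np.float64(85.149)}
scene [ 29. 758. 663.]
lens_stand [(0.75, [307, 256, 88, 79], [528.0, 361.0, 63.0])]
turret [(0.56, [303, 248, 72, 55], [543.0, 359.0, 74.0])]
small_lens [(0.87, [302, 247, 70, 59], [543.0, 360.0, 75.0])]
tab_1 [(0.67, [302, 246, 70, 60], [545.0, 359.0, 76.0])]
slide_tab [(0.69, [331, 244, 27, 48], [523.0, 300.0, 63.0])]
stone_dish [(0.8, [447, 301, 30, 20], [294.0, 200.0, 3.0]), (0.73, [218, 265, 20, 18], [682.0, 485.0, 5.0])]
tweezers [(0.69, [381, 269, 39, 46], [442.0, 231.0, 4.0]), (0.61, [310, 255, 91, 81], [527.0, 356.0, 63.0])]
matchbox [(0.7, [286, 308, 32, 26], [485.0, 453.0, 14.0]
[... 645 characters left out ...]
.0, 298.0, 24.0]), (0.6, [226, 361, 34, 31], [297.0, 205.0, 3.0]), (0.46, [258, 262, 40, 29], [408.0, 395.0, 10.0]), (0.33, [336, 228, 90, 62], [551.0, 356.0, 77.0])]
tweezers [(0.9, [306, 319, 85, 15], [440.0, 231.0, 9.0]), (0.71, [336, 230, 85, 61], [551.0, 354.0, 75.0])]
matchbox [(0.86, [287, 235, 23, 23], [483.0, 443.0, 14.0]), (0.66, [409, 264, 15, 19], [663.0, 273.0, 19.0]), (0.41, [366, 279, 76, 43], [572.0, 268.0, 20.0])]
brass_weight [(0.81, [408, 263, 21, 18], [663.0, 276.0, 20.0])]
loupe [(0.8, [259, 261, 37, 27], [410.0, 395.0, 10.0])]
wrist [650.  75. 374.]
lens_stand []
turret []
small_lens []
tab_1 []
slide_tab []
stone_dish []
tweezers []
matchbox []
brass_weight []
loupe []
```

```bash
cd pics; python3 -c "
import cv2,numpy as np
a=[cv2.imread(n+'0.png') for n in ['scene','wrist']]
cv2.imwrite('a.png',cv2.resize(np.vstack(a),(400,600)))"
```

```text
(no output)
```

View pics/scene0.png

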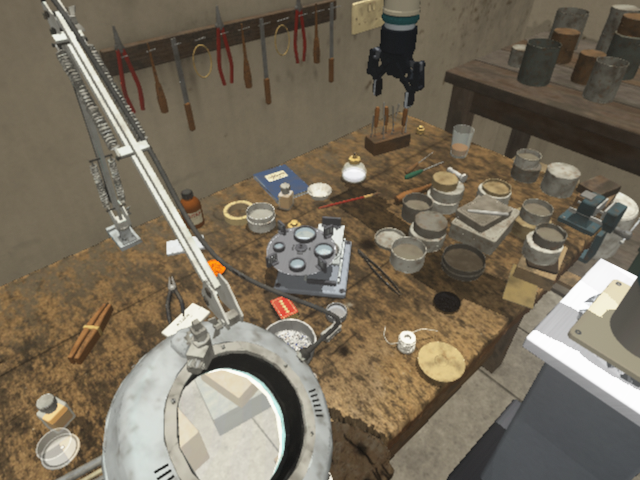

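View pics/wrist0.png

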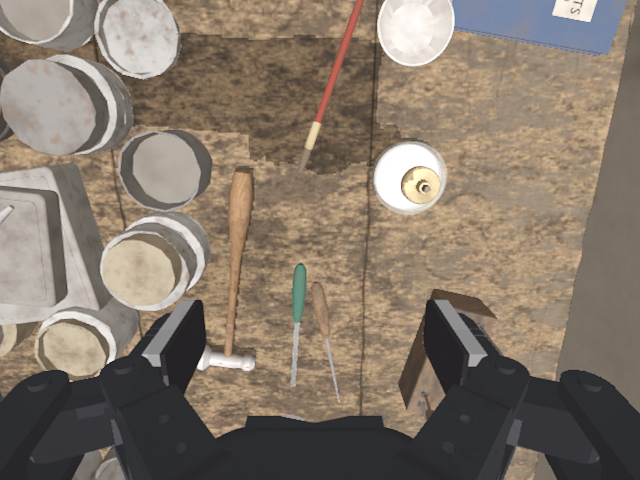

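The scene view shows the stand at about (307,256) with its slide pointing right and back, the red matchbox at (286,308), tweezers at (381,269) and a lamp arm in front. The wrist view shows only clutter. Next I enlarge the stand in the side view.

Run:
```python
from h import *
im=ctrl.get_image("side");save(im,"side1.png",(220,180,440,345),3.6)
```

```text
(no output)
```

View pics/side1.png

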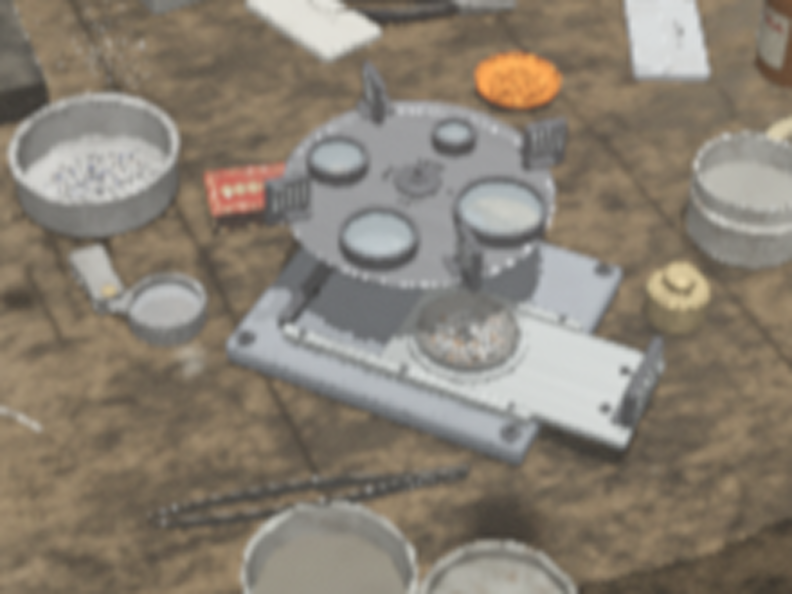

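```bash
python3 - <<'E'
from h import *
im=ctrl.get_image("side")
g=lambda x,y:(220+x/3.6,180+y/3.6)
P={}
for n,x,y,z in [("hub",418,178,75),("small",453,134,71),("big",501,209,71),("dish",467,332,28),("plate_top",643,365,44),("tabA",373,70,93),("tabB",544,125,93),("tabC",467,232,93),("tabD",290,183,93),("bl",243,340,14),("br",512,432,14),("tr",603,270,14)]:
    u,v=g(x,y);print(n,np.round(px2w(im,u,v,z=z)),np.round(px2w(im,u,v)))
s=ctrl.get_image("scene")
for u,v in [(302,240),(125,235),(90,90),(150,180),(190,270),(215,310),(270,300),(220,370),(330,310),(320,430)]: print(u,v,np.round(px2w(s,u,v)))
E
python3 -m crank '[[[1,-0.4,0.3,0,0,0],[1,-0.4,0,0,0,0],[1,-0.4,0,0,0,0],[1,-0.4,0,0,0,0],[1,-0.4,0,0,0,0],[1,-0.4,0,0,0,0],[0,0,0,0,0,0],[0,0,0,0,0,0]]]' 1
```

```text
hub [550. 355.  75.] [550. 354.  76.]
small [585. 386.  71.] [584. 385.  72.]
big [581. 321.  71.] [581. 321.  71.]
dish [548. 287.  28.] [549. 289.  25.]
plate_top [608. 220.  44.] [609. 221.  43.]
tabA [556. 428.  93.] [557. 429.  92.]
tabB [618. 350.  93.] [620. 353.  90.]
tabC [546. 290.  93.] [547. 291.  92.]
tabD [481. 356.  93.] [483. 361.  89.]
bl [447. 338.  14.] [447. 338.  14.]
br [545. 229.  14.] [545. 228.  16.]
tr [642. 315.  14.] [641. 314.  15.]
302 240 [565. 344.  72.]
125 235 [873. 600.  35.]
90 90 [990. 539. 312.]
150 180 [478. 627. 386.]
190 270 [715. 534.  -1.]
215 310 [329. 646. 304.]
270 300 [531. 457.   1.]
220 370 [303. 667. 243.]
330 310 [266. 539. 274.]
320 430 [196. 617. 203.]
clock: 2.47
eef_pos: [576.8, 184.4, 220.8]
tool_rot: [3.139, 0.002, 1.565]
force: [-0.0, -1.1, -0.2]
width: -0.1
```

Run:
```python
from h import *
im=ctrl.get_image("wrist");save(im,"w1.png")
print(np.round(-np.array(im["R"]).T@im["t"]))
for n,X in [("hub",(550,355,75)),("small",(585,386,71)),("dish",(548,287,28)),("plate",(608,220,44)),("view",(515,325,20))]: print(n,np.round(w2px(im,X)))
```

```text
[577. 260. 363.]
hub [270. -36.]
small [323. -90.]
dish [277.  82.]
plate [349. 165.]
view [236.  33.]
```

View pics/w1.png

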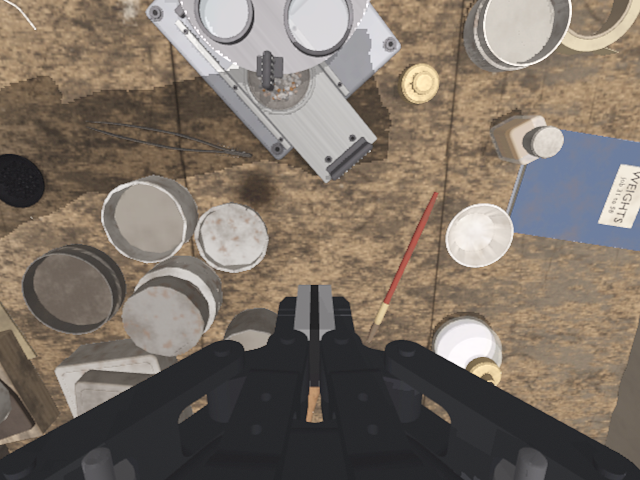

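Run:
```python
from h import *
im=ctrl.get_image("wrist")
pl=px2w(im,354,163,z=44);print("plate",pl)
e=[px2w(im,*p,z=44) for p in [(333,180),(376,147)]];print(e,np.degrees(np.arctan2(*(e[1]-e[0])[1::-1])))
a,b,c=[px2w(im,*p,z=15)[:2] for p in [(279,149),(390,44),(155,12)]]
print(a,b,c,np.degrees(np.arctan2(*(b-a)[::-1])),np.degrees(np.arctan2(*(c-a)[::-1]))-90)
for p in [(232,238),(150,215),(255,330),(420,80),(404,270),(270,52)]: print(p,np.round(px2w(im,*p)))
```

```text
plate [611.45470422 223.23290264  44.        ]
[array([593.90013683, 208.97628263,  44.        ]), array([629.42093504, 236.30209562,  44.        ])] 37.570742427259056
[546.10275767 232.82102491] [642.27358826 318.68818386] [448.03026603 343.42980042] 41.76041437967786 41.56215443647167
(232, 238) [495. 144.   3.]
(150, 215) [425. 174.  25.]
(255, 330) [520.  63.  43.]
(420, 80) [666. 289.  30.]
(404, 270) [669. 110.   8.]
(270, 52) [546. 306.  64.]
```

```bash
python3 -m crank '[[[0,0,0,0,0,-1],[0,0,0,0,0,-1],[0,0,0,0,0,-1],[0,0,0,0,0,-1],[0,0,0,0,0,-1],[0,0,0,0,0,-1],[0,0,0,0,0,-1],[-0.5,0.85,0,0,0,0],[-0.5,0.85,0,0,0,0],[0,0,1,0,0,0],[0,0,1,0,0,0],[0,0,0,0,0,0]]]' 1
python3 - <<'E'
from h import *
s=ctrl.read_state();print(s["eef_pos"],s["tool_rot"],s["qpos"])
im=ctrl.get_image("wrist");save(im,"w2.png")
p=np.array(s["eef_pos"]);print(np.round(w2px(im,p)),np.round(w2px(im,(p[0],p[1],34))),np.round(w2px(im,(611,222,44))))
E
```

```text
clock: 3.57
eef_pos: [647.0, 171.8, 160.7]
tool_rot: [-3.141, 0.015, 2.303]
force: [-0.5, -0.4, -0.9]
width: -0.4
[647.00466158 171.78658814 160.65686968] [-3.14128511  0.01543135  2.30269551] [-0.22670667  0.73031798 -0.14353301  1.5305939   0.1422066   0.88506114
  0.30810799]
[314. 302.] [314. 219.] [324. 135.]
```

View pics/w2.png

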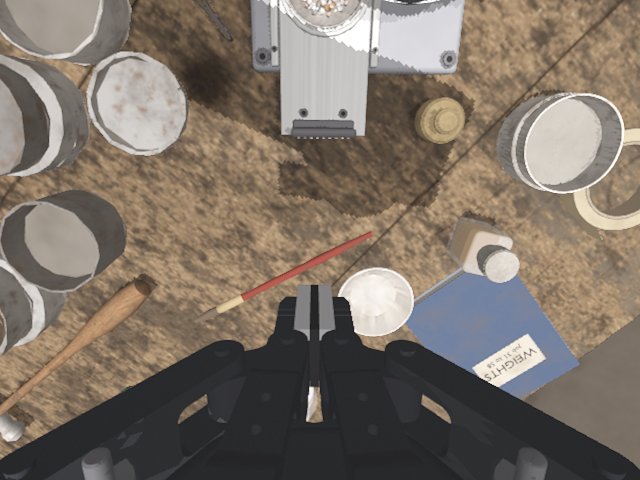

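```bash
python3 -m crank '[[[1,0.15,0,0,0,0],[0,0,0,0,0,0],[0,0,1,0,0,0],[0,0,1,0,0,0],[0,0,1,0,0,0],[0,0,0.6,0,0,0],[0,0,0,0,0,0],[0,0,0,0,0,0]]]' 1
```

```text
clock: 4.28
eef_pos: [643.0, 193.9, 67.3]
tool_rot: [3.122, 0.026, 2.294]
force: [0.7, 0.6, 1.6]
width: 0.0
```

```bash
python3 -m crank '[[[0,-0.2,1,0,0,0],[0,0,0.3,0,0,0],[0,0,0,0,0,0],[0,0,0,0,0,0]]]' 1
python3 - <<'E'
from h import *
im=ctrl.get_image("wrist");save(im,"w3.png")
s=ctrl.read_state();p=np.array(s["eef_pos"]);print(p,np.round(w2px(im,p)),px2w(im,315,240,z=44))
E
```

```text
clock: 4.62
eef_pos: [645.8, 190.7, 36.6]
tool_rot: [3.11, 0.031, 2.293]
force: [0.1, 0.1, -0.2]
width: 0.4
[646.51806317 191.11054529  37.18345884] [316. 303.] [625.62989355 213.77632543  44.        ]
```

View pics/w3.png

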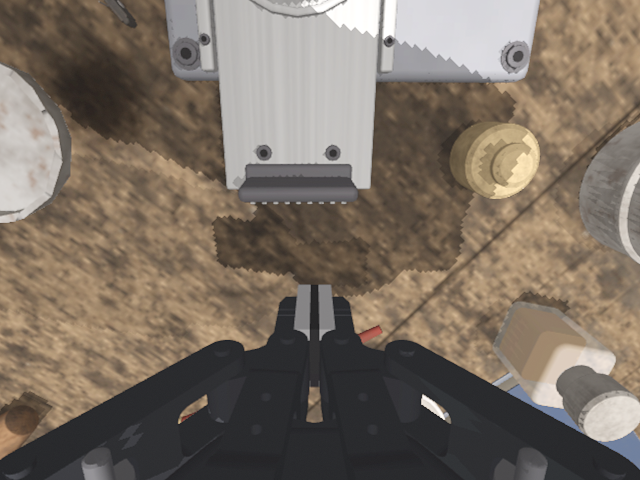

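```bash
python3 -m crank '[[[0.4,-0.25,0,0,0,0],[0.4,0,0,0,0,0],[0.4,0,0,0,0,0],[0,0,0,0,0,0]]]' 1;python3 -m crank '[[[0.4,0,0,0,0,0],[0.4,0,0,0,0,0],[0.4,0,0,0,0,0],[0,0,0,0,0,0]]]' 1
```

```text
clock: 5.0
eef_pos: [620.4, 215.8, 41.9]
tool_rot: [3.099, 0.035, 2.291]
force: [-0.6, -0.2, -1.1]
width: -0.1
clock: 5.33
eef_pos: [598.5, 242.9, 43.0]
tool_rot: [3.096, 0.041, 2.29]
force: [-0.1, 0.3, 0.0]
width: 0.2
```

Run:
```python
from h import *
im=ctrl.get_image("wrist");save(im,"w4.png",(160,60,560,360),1.5)
s=ctrl.read_state();print(s["force"],s["eef_pos"])
```

```text
[ 0.83604619 -0.21246581  0.1521528 ] [599.41901879 242.14308223  43.05406841]
```

View pics/w4.png

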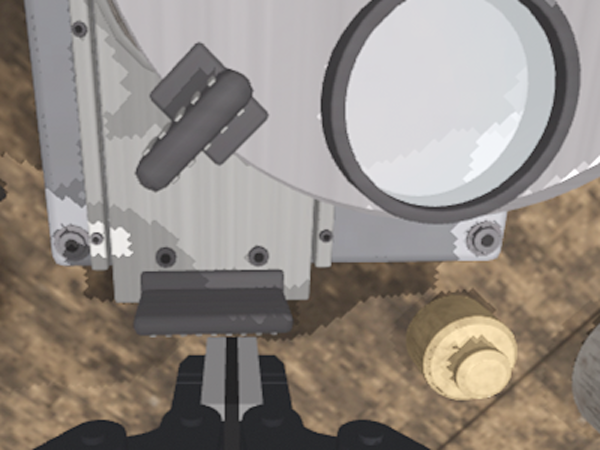

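```bash
python3 -m crank '[[[-0.4,0,0,0,0,0],[0,0,0,0.4,0.4,0],[0,0,0.35,0,0,0],[0,0,0,0,0,0],[0,0,0,0,0,0]]]' 1
```

```text
clock: 5.8
eef_pos: [609.3, 232.1, 31.5]
tool_rot: [3.136, -0.0, 2.29]
force: [1.0, -0.8, 0.4]
width: 0.0
```

```bash
python3 -m crank '[[[0.4,0,0,0,0,0],[0.3,0,0,0,0,0],[0,0,0,0,0,0]]]' 1;python3 -m crank '[[[0.2,0,0,0,0,0],[0.2,0,0,0,0,0],[0,0,0,0,0,0]]]' 1
```

```text
clock: 6.05
eef_pos: [594.4, 247.0, 30.4]
tool_rot: [3.137, 0.002, 2.288]
force: [0.9, -0.4, 0.3]
width: 0.1
clock: 6.3
eef_pos: [588.7, 253.3, 30.8]
tool_rot: [3.135, 0.01, 2.288]
force: [0.7, 0.9, -0.3]
width: -0.1
```

```bash
python3 -m crank '[[[0.2,0,0,0,0,0],[0.2,0,0,0,0,0],[0,0,0,0,0,0]]]' 1;python3 -m crank '[[[0.2,0,0,0,0,0],[0.2,0,0,0,0,0]]]' 1
```

```text
clock: 6.55
eef_pos: [589.1, 252.4, 31.3]
tool_rot: [3.132, 0.028, 2.283]
force: [-0.4, 0.0, 0.0]
width: -0.1
clock: 6.72
eef_pos: [588.2, 252.9, 31.7]
tool_rot: [3.13, 0.042, 2.278]
force: [12.3, -10.8, -5.4]
width: -0.0
```

```bash
python3 -m crank '[[[-0.5,0,0,0,0.2,0],[-0.5,0,0,0,0.2,0],[0,0,1,0,0,0],[0,0,0,0,0,0]]]' 1 2>&1 | head -0; echo skip
```

```text
skip
```

I got a sign wrong there: tool +z points down, so that row lowered the tool by up to 30 mm. I'm checking the state before moving again.

Run:
```python
from h import *
s=ctrl.read_state();print(s["clock"],s["force"],s["eef_pos"],s["tool_rot"])
```

```text
7.05 [-1.53020293 -0.13229313 -0.56641017] [606.6025036  233.31593975   3.26857359] [ 3.12861853e+00 -1.87381661e-03  2.28113838e+00]
```

The tip stopped 3 mm above bare bench behind the plate, with no contact force, so nothing was hit. Now I raise it.

```bash
python3 -m crank '[[[-0.2,0,-1,0,0,0],[0,0,-1,0,0,0],[0,0,-1,0,0,0],[0,0,-1,0,0,0],[0,0,-1,0,0,0],[0,0,-1,0,0,0],[0,0,-1,0,0,0],[0,0,-1,0,0,0],[0,0,0,0.1,0,0],[0,0,0,0,0,0]]]' 1
python3 - <<'E'
from h import *
im=ctrl.get_image("wrist");save(im,"w5.png")
for X in [(550,355,75),(515.5,324.5,20),(588,386,71)]: print(np.round(w2px(im,X)))
E
```

```text
clock: 7.88
eef_pos: [593.0, 244.8, 260.0]
tool_rot: [-3.139, -0.022, 2.303]
force: [1.2, 0.2, -0.6]
width: 0.2
[366.  75.]
[310.  82.]
[424.  79.]
```

View pics/w5.png

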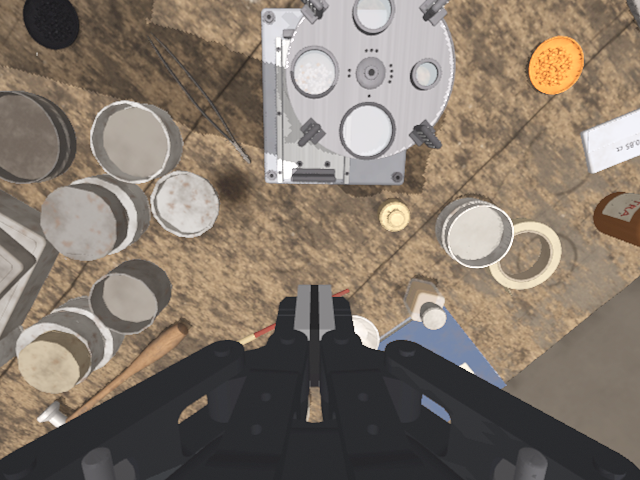

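```bash
python3 - <<'E'
from h import *
im=ctrl.get_image("wrist")
H=px2w(im,371,72,z=75);print("hub",H,px2w(im,371,72))
for p,z in [((425,72),73),((311,131),93),((427,133),93),((315,8),93),((433,9),93)]:
    X=px2w(im,*p,z=z);d=X-H;print(np.round(X),round(np.hypot(d[0],d[1])),round(np.degrees(np.arctan2(d[1],d[0])),1))
a=[px2w(im,*p,z=20) for p in [(291,176),(336,176)]];b=[px2w(im,*p,z=14) for p in [(273,175),(397,177)]]
print(a,b)
for q in ["brass_weight","tweezers"]: print([(x["conf"],px2w(im,*x["extent"][:2])) for x in ctrl.search_frame(q,im)][:1])
E
python3 -m crank '[[[0,0,0,0,0,1],[0,0,0,0,0,1],[0,0,0,0,0,1],[0,0,0,0,0,1],[0,0,0,0,0,1],[0,0,0,0,0,1],[0,0,0,0,0,1],[0,0,0,0,0,1],[0,0,0,0,0,1],[0,0,0,0,0,1],[0,0,0,0,0,1],[0,0,0,0,0,0.4]]]' 1
```

```text
hub [552.08061323 360.61942128  75.        ] [552.03008013 360.14580153  77.5119749 ]
[585. 391.  73.] 45 42.3
[547. 294.  93.] 67 -94.7
[617. 355.  93.] 65 -5.1
[490. 361.  93.] 62 179.8
[556. 419.  93.] 58 86.5
[array([561.32361412, 245.86837927,  20.        ]), array([595.51880734, 276.63672212,  20.        ])] [array([547.01219431, 233.33788716,  14.        ]), array([644.12200239, 317.93158818,  14.        ])]
[(0.82, array([662.99888031, 285.42526033,  28.91243484]))]
[(0.72, array([441.86686891, 241.34433806,   0.63435815]))]
clock: 9.08
eef_pos: [581.0, 237.1, 236.2]
tool_rot: [-3.095, 0.032, 1.046]
force: [0.1, -0.5, -0.7]
width: 0.2
```

```bash
python3 -m crank '[[[0,0,0,-0.45,0.3,-0.5],[0.9,-0.1,0,0,0,0],[0.9,-0.1,0,0,0,0],[0.9,-0.1,0,0,0,0],[0.6,-0.1,0,0,0,0],[0,0,0.8,0,0,0],[0,0,0.8,0,0,0],[0,0,0.8,0,0,0],[0,0,0.8,0,0,0],[0,0,0.3,0,0,0],[0,0,0,0,0,0]]]' 1
```

```text
clock: 10.0
eef_pos: [599.7, 325.2, 104.7]
tool_rot: [-3.12, 0.033, 1.093]
force: [-0.1, -0.0, -0.1]
width: -0.3
```

```bash
python3 -m crank '[[[0.2,0.4,0,-0.2,0.3,0],[0,0,0.5,0,0,0],[0,0,0,0,0,0],[0,0,0,0,0,0]]]' 1
python3 - <<'E'
from h import *
im=ctrl.get_image("wrist");save(im,"w6.png")
s=ctrl.read_state();print(np.round(w2px(im,s["eef_pos"])),s["eef_pos"])
E
```

```text
clock: 10.33
eef_pos: [613.1, 324.3, 88.8]
tool_rot: [-3.141, 0.003, 1.092]
force: [0.6, -0.0, -0.1]
width: -0.1
[311. 304.] [612.60424034 324.25063837  88.59183832]
```

View pics/w6.png

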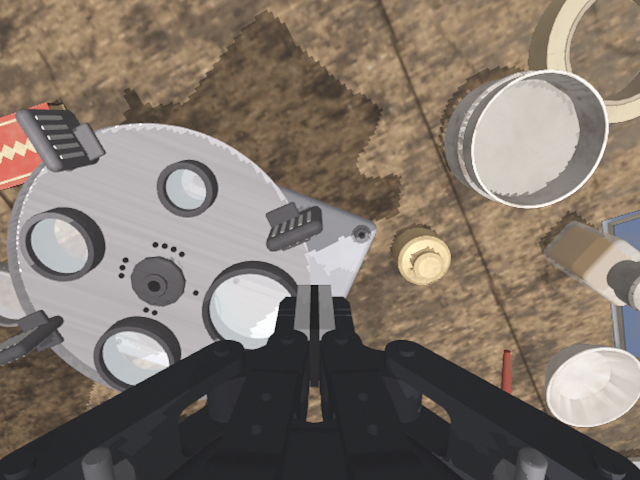

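```bash
python3 -m crank '[[[0,-0.12,0.2,0,0,0],[0.245,-0.013,0,0,0,-1],[0.245,-0.013,0,0,0,-1],[0.245,-0.013,0,0,0,-1],[0.245,-0.013,0,0,0,-1],[0.245,-0.013,0,0,0,-1],[0,0,0,0,0,0]]]' 1
cat > a.py <<'E'
from h import *
H=np.array([551,357])
s=ctrl.read_state();p=np.array(s["eef_pos"]);d=p[:2]-H
a=np.degrees(np.arctan2(d[1],d[0]))-41.6
y=np.degrees(s["tool_rot"][2])-41.6-90
print("finger stand angle",a%360,"r",np.hypot(*d),"z",p[2],"yaw-ang",(y-a+180)%360-180,"F",np.round(s["force"],1),"tilt",np.degrees(s["tool_rot"][:2]),"q7",s["qpos"][[4,5,6]])
E
python3 a.py
```

```text
clock: 10.97
eef_pos: [619.0, 356.6, 85.6]
tool_rot: [3.141, 0.012, 1.638]
force: [-0.1, 0.9, 0.3]
width: 0.0
finger stand angle 318.0689534200027 r 67.97049563537935 z 85.6499146041631 yaw-ang 4.168354885286249 F [-0.1  0.9  0.3] tilt [179.95766011   0.66528442] q7 [ 0.01773446  0.84174817 -0.51237776]
```

```bash
python3 -m crank '[[[0.27,-0.01,0.05,0,0,-0.8],[0.27,-0.01,0.03,0,0,-0.8],[0.27,-0.01,0,0,0,-1],[0.27,-0.01,0,0,0,-1],[0.27,-0.01,0,0,0,-1],[0.27,-0.01,0,0,0,-1],[0.27,-0.01,0,0,0,-1],[0.27,-0.01,0,0,0,-1],[0,0,0,0,0,0]]]' 1;python3 a.py
```

```text
clock: 11.72
eef_pos: [596.6, 409.8, 86.5]
tool_rot: [-3.137, 0.021, 2.44]
force: [-1.0, 0.0, -0.4]
width: 0.2
finger stand angle 7.575058921135941 r 69.80303106154864 z 86.46228823977698 yaw-ang 0.6441077030021631 F [-1.   0.  -0.4] tilt [-179.737906      1.17794685] q7 [0.23288882 0.87512803 0.04562116]
```

```bash
python3 -m crank '[[[0,0,0.15,0,0.2,0],[0.26,-0.015,0.03,0,0,-1],[0.26,-0.015,0.03,0,0,-1],[0.26,-0.015,0.03,0,0,-1],[0.26,-0.015,0.03,0,0,-1],[0.26,-0.015,0.03,0,0,-1],[0.26,-0.015,0.03,0,0,-1],[0,0,0,0,0,0]]]' 1;python3 a.py
python3 - <<'E'
from h import *
im=ctrl.get_image("wrist");save(im,"w7.png")
E
```

```text
clock: 12.38
eef_pos: [563.0, 425.2, 80.0]
tool_rot: [3.135, 0.006, 3.055]
force: [0.0, 0.0, -0.8]
width: 0.3
finger stand angle 38.43990021485674 r 69.19608502368483 z 80.03992156179386 yaw-ang 4.984581824432098 F [ 0.   0.  -0.8] tilt [179.62505089   0.36171902] q7 [0.38491649 0.84462376 0.49780372]
```

View pics/w7.png

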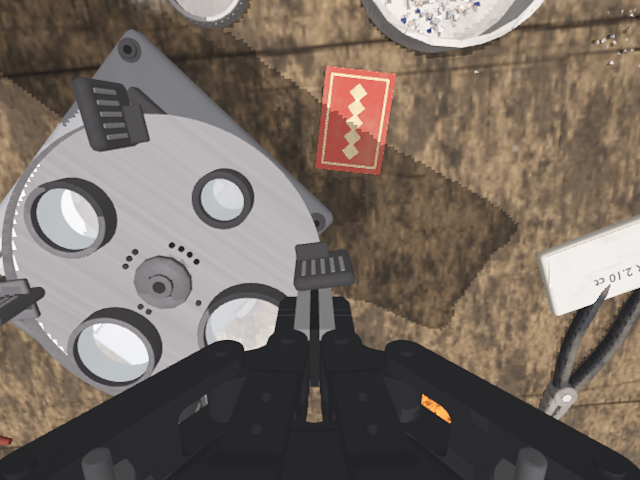

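```bash
python3 -m crank '[[[0.27,-0.01,0,0,0,-0.8],[0.27,-0.01,0,0,0,-0.8],[0.27,-0.01,0.02,0,0,-0.9],[0.27,-0.01,0.02,0,0,-0.95],[0.27,-0.01,0.02,0,0,-0.95],[0.27,-0.01,0.02,0,0,-0.95],[0.27,-0.01,0.02,0,0,-0.95],[0.27,-0.01,0.02,0,0,-0.95],[0,0,0,0,0,0]]]' 1;python3 a.py
```

```text
clock: 13.18
eef_pos: [511.5, 407.1, 77.3]
tool_rot: [3.141, 0.02, -2.499]
force: [-0.2, -0.5, -0.1]
width: 0.2
finger stand angle 86.66947340180516 r 63.81384329282396 z 77.32604774480409 yaw-ang -1.4795671347412735 F [-0.2 -0.5 -0.1] tilt [179.96069334   1.16552215] q7 [0.58841299 0.78468223 1.00406222]
```

```bash
python3 -m crank '[[[0,0.15,-0.12,0,0.2,0],[0.26,0.02,-0.01,0,0,-1],[0.26,0.02,-0.01,0,0,-1],[0.26,0.01,-0.01,0,0,-1],[0.26,0,-0.01,0,0,-1],[0,0,0,0,0,0]]]' 1;python3 a.py
python3 - <<'E'
from h import *
im=ctrl.get_image("wrist");save(im,"w8.png")
E
```

```text
clock: 13.68
eef_pos: [492.6, 390.9, 82.1]
tool_rot: [3.141, 0.006, -2.11]
force: [0.0, -0.3, 0.1]
width: -0.1
finger stand angle 108.25085457223338 r 67.48127871728958 z 82.10479613453889 yaw-ang -0.7297472470108914 F [ 0.  -0.3  0.1] tilt [179.97488773   0.34979105] q7 [0.67393512 0.81386049 1.310214  ]
```

View pics/w8.png

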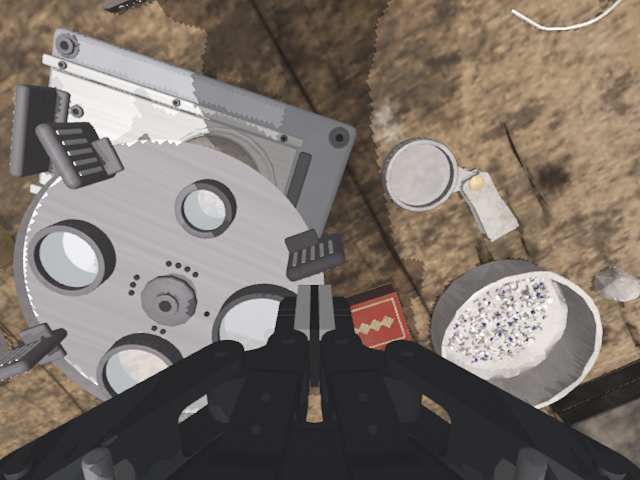

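```bash
cat > m.py <<'E'
from h import *
import sys
def ang(im,hub,sm):
    H=px2w(im,*hub,z=76);S=px2w(im,*sm,z=73);d=S-H
    print(np.round(H),np.round(S),np.hypot(d[0],d[1]),"turret deg",(np.degrees(np.arctan2(d[1],d[0]))-41.6-180+180)%360-180)
E
python3 - <<'E'
from m import *
im=ctrl.get_image("wrist")
ang(im,(165,304),(206,207))
p,q=px2w(im,340,137,z=15),px2w(im,67,44,z=15);d=q-p;print("base edge",p,q,np.degrees(np.arctan2(d[1],d[0]))+90)
E
```

```text
[552. 360.  76.] [511. 333.  73.] 47.98677862034416 turret deg -8.667124995566269
base edge [448.40402158 342.5272982   15.        ] [543.54980899 232.01242959  15.        ] 40.726213581078916
```

```bash
python3 -m crank '[[[0.26,0.03,0,0,0,-1],[0.26,0.03,0,0,0,-1],[0,0,0,0,0,0],[0,0,0,0,0,0]]]' 1;python3 a.py
python3 - <<'E'
from h import *
im=ctrl.get_image("wrist");save(im,"w9.png")
E
```

```text
clock: 14.12
eef_pos: [485.5, 380.2, 81.8]
tool_rot: [-3.141, 0.007, -1.919]
force: [0.2, 0.2, 0.5]
width: -0.0
finger stand angle 118.88380305519487 r 69.52599238106896 z 81.83338521187453 yaw-ang -0.4543646096864222 F [0.2 0.2 0.5] tilt [-179.96150382    0.42515415] q7 [0.72215733 0.81331206 1.45698996]
```

View pics/w9.png

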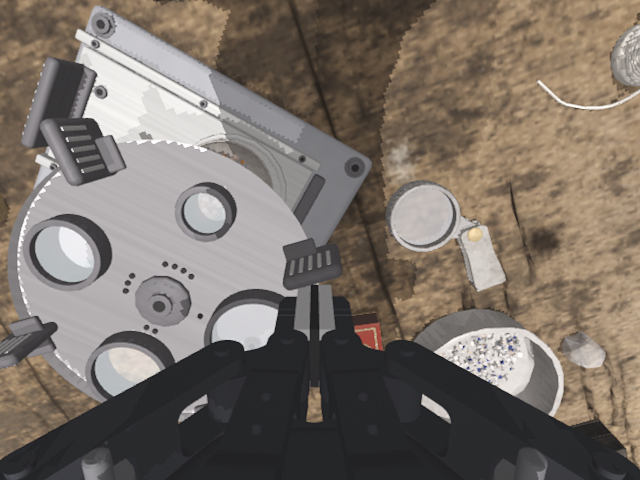

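```bash
cat > t.py <<'E'
from h import *
def cloud(n):
    im=ctrl.get_image(n);K=im["camera_matrix"];R=np.array(im["R"]);t=np.array(im["t"])
    v,u=np.mgrid[:480,:640];d=im["depth"].astype(float)
    c=np.stack([(u-K[0,2])/K[0,0]*d,(v-K[1,2])/K[1,1]*d,d],-1)
    return im,(c-t)@R,d>0
def turret(n):
    im,P,ok=cloud(n)
    # disc centre: fit circle to disc boundary points
    m=ok&(abs(P[...,2]-72)<6)&(np.hypot(P[...,0]-551,P[...,1]-357)<80)
    c,r=cv2.minEnclosingCircle(P[m][:,:2].astype(np.float32))
    e=ok&(P[...,2]>84)&(P[...,2]<97);H=np.array([551,357.5]);d=P[...,:2]-H;rr=np.hypot(d[...,0],d[...,1])
    e&=(rr>52)&(rr<88);a=np.degrees(np.arctan2(d[...,1],d[...,0]))-41.6
    out=[]
    for k in range(4):
        q=(a-(45+90*k)+180)%360-180;s=e&(abs(q)<30)
        out.append((s.sum(),round(float(np.median(q[s])),1) if s.any() else None,np.round(P[s].mean(0)) if s.any() else None))
    print(n,"circle",np.round(c),round(r),out)
E
python3 - <<'E'
from t import *
from m import ang
im=ctrl.get_image("wrist");ang(im,(162,300),(205,211))
for n in ["wrist","side","scene"]: turret(n)
E
```

```text
[549. 358.  76.] [516. 328.  73.] 44.88061648726478 turret deg -0.15245628417892476
wrist circle [551. 357.] 80 [(np.int64(0), None, None), (np.int64(2002), -2.1, array([481., 366.,  91.])), (np.int64(2015), -2.0, array([545., 290.,  90.])), (np.int64(544), 0.7, array([611., 355.,  89.]))]
side circle [551. 356.] 79 [(np.int64(17), -0.1, array([554., 418.,  89.])), (np.int64(122), -1.0, array([482., 365.,  91.])), (np.int64(54), -1.2, array([546., 287.,  90.])), (np.int64(65), -0.6, array([620., 353.,  90.]))]
scene circle [551. 357.] 80 [(np.int64(55), 3.0, array([552., 430.,  90.])), (np.int64(80), -11.4, array([476., 377.,  91.])), (np.int64(23), -3.3, array([543., 284.,  90.])), (np.int64(41), 2.7, array([617., 356.,  90.]))]
```

```bash
python3 -m crank '[[[-0.5,0,0,0,0,0],[-0.3,0,0,0,0,0],[0,0,-1,0,0,0],[0,0,-1,0,0,0],[0,0,-1,0,0,0],[0,0,-1,0,0,0],[0,0,-1,0,0,0],[0,0,-1,0,0,0],[0,0,0,0,0,0],[0,0,0,0,0,0]]]' 1
python3 - <<'E'
from t import *
for n in ["wrist","side","scene"]: turret(n)
# slide: end plate & dish
for n in ["wrist","side"]:
    im,P,ok=cloud(n)
    V=np.array([516,326]);d=P[...,:2]-V;c,s=np.cos(np.radians(41.6)),np.sin(np.radians(41.6))
    x=d@[c,s];y=d@[-s,c]
    m=ok&(abs(x)<20)&(P[...,2]>34)&(P[...,2]<47)&(y<-80)&(y>-160)
    print(n,"plate",m.sum(),np.round(np.percentile(y[m],[3,50,97]),1) if m.any() else "")
    for q in ["small_lens","stone_dish","brass_weight","matchbox","tweezers","loupe"]:
        print(q,[(round(r["conf"],2),np.round(px2w(im,*r["extent"][:2])).tolist()) for r in ctrl.search_frame(q,im)][:3])
E
```

```text
clock: 15.2
eef_pos: [491.6, 405.9, 268.3]
tool_rot: [3.138, 0.004, -1.922]
force: [-0.0, -0.1, 0.4]
width: 0.2
wrist circle [550. 357.] 79 [(np.int64(210), 1.1, array([554., 429.,  91.])), (np.int64(223), -1.4, array([481., 363.,  92.])), (np.int64(299), -1.1, array([546., 290.,  91.])), (np.int64(231), 1.5, array([619., 355.,  91.]))]
side circle [551. 357.] 80 [(np.int64(41), 1.2, array([554., 426.,  90.])), (np.int64(71), 0.4, array([480., 361.,  90.])), (np.int64(58), -1.5, array([545., 286.,  90.])), (np.int64(62), -0.5, array([620., 353.,  90.]))]
scene circle [550. 357.] 80 [(np.int64(61), 3.1, array([552., 430.,  90.])), (np.int64(54), -2.5, array([478., 365.,  90.])), (np.int64(49), -3.2, array([543., 290.,  89.])), (np.int64(39), 2.4, array([617., 356.,  90.]))]
wrist plate 466 [-92.1 -87.4 -85.8]
small_lens [(0.74, [550.0, 356.0, 76.0])]
stone_dish [(0.65, [679.0, 501.0, 3.0]), (0.57, [499.0, 313.0, 28.0]), (0.34, [550.0, 357.0, 78.0])]
brass_weight [(0.75, [662.0, 289.0, 29.0])]
matchbox [(0.72, [493.0, 451.0, 14.0]), (0.49, [537.0, 337.0, 63.0])]
tweezers [(0.77, [444.0, 241.0, 0.0])]
loupe [(0.71, [409.0, 400.0, 14.0])]
side plate 87 [-93.8 -91.6 -87.5]
small_lens [(0.93, [549.0, 356.0, 77.0])]
stone_dish [(0.82, [687.0, 496.0, 2.0]), (0.79, [295.0, 207.0, 2.0]), (0.69, [520.0, 333.0, 23.0])]
brass_weight [(0.77, [664.0, 274.0, 20.0]), (0.32, [528.0, 304.0, 64.0])]
matchbox [(0.63, [485.0, 443.0, 14.0])]
tweezers [(0.9, [435.0, 244.0, 0.0])]
loupe [(0.77, [405.0, 391.0, 12.0]), (0.52, [533.0, 296.0, 21.0]), (0.39, [548.0, 353.0, 76.0])]
```

Run:
```python
from h import *
im=ctrl.get_image("side");a=cv2.imread("pics/side0.png");d=np.abs(a.astype(int)-im["color"][:,:,::-1]).max(2)>45
for n,(x0,y0,x1,y1) in dict(tweezers=(262,308,350,330),matchbox=(276,222,299,248),weight=(398,252,420,275),loupe=(238,246,280,276),stand=(280,195,410,310)).items(): print(n,d[y0:y1,x0:x1].mean().round(3))
print(ctrl.finish_job())
```

```text
tweezers 0.09
matchbox 0.353
weight 0.0
loupe 0.034
stand 0.155
the job is handed in; nothing more can be done
None
```

I pushed the slide home first, then turned the turret half a turn with a single tab. The job is handed in at about 15 s of robot time. The last checks support a finished job, but I didn't fully settle whether the matchbox and tweezers stayed put.

- **Slide:** I pushed it by its end plate with the closed fingertips until it stopped at about 16 N. Afterwards the plate's outer face measured about -92 to -94 mm in the stand's y, against -94 mm for home. The side camera found the dish near the viewing position, at about (520, 333) against an estimated (516, 326).
- **Turret:** With the fingers clear and raised, the mean tab angle was within about 0.1° of the click position in the wrist and side views. The four-pip lens is on the viewing side.
- **Things round the stand:** The brass weight's area showed no change against the first side picture.
    - **Matchbox and tweezers:** About 35 % of pixels changed round the matchbox and 9 % round the tweezers. The changes may be from the arm and its shadow. The side detector put the matchbox within 2 mm of where it was. It put the tweezers about 14 mm off, but the wrist view after the slide push and at the end agreed to about 3 mm. I handed in without clearing this up, having used all 12 picture views.
    - **Loupe:** About 3 % of pixels changed, and the detected position shifted by about 6 mm.

**Slips:**
- On the first slide push the tip rode up to about 43 mm, nearly the plate's top edge. I backed off, lowered it and finished the push.
- After the slide push I typed one move with the wrong vertical sign. The fingertips went down to 3 mm above bare bench before I raised them, with no contact force.

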